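# Pop the battery hatch on its push-push latch

### The arm

A 6-joint arm with a two-finger parallel gripper is mounted at the origin on the work surface; the furniture and walls round the work are solid. World frame = base frame: x ahead of the robot, y to its left, z up, the work surface at z = 0. Lengths are in m, angles in rad, forces in N, time in s.
With the tool pointing down it reaches from about 0.3 to 0.875 m from the base axis. Payload 6.4 kg.
Tool frame: the origin (TCP) lies midway between the tips of the shut fingers; the grasp point (between the pads) lies 19 mm behind it; y points along the fingers, x is the direction in which the jaws open and shut, and the axes are right-handed (so a half turn about y gives the same grasp; the last joint's range is limited). The gripper opens to 85 mm and grips with 20 to 120 N. Pads are 22 mm wide; open, the fingers measure 114 mm over their backs; the gripper's body (76 mm by 85 mm) begins 54 mm behind the grasp point. The pads swing forward as they close: fully open they stand 13 mm farther back than shut.
Start: joints at [-1.527, 0.181, 1.607, -0, 1.354, -0.206], TCP at [0.142, -0.557, 0.231] pointing down, gripper open.
Joint ranges: [-2.99, 2.99], [-0.89, 2.07], [0.3, 2.58], [-1.14, 4.28], [0, 2.63], [-3.12, 3.12]. Speed limits (rad/s): [2.57, 2.57, 3.01, 3.14, 3.14, 3.14].

### API

Orientations are given as a unit quaternion [w, x, y, z].
In Python, from bench import ctrl gives the robot as it stands.
- The arm moves only by the tool step_arm, never from a script. Its argument "commands" is a list of rows, each a list of 7 numbers: the turn, a rotation vector about the tool's x, y, z in units of 6 degrees (1.0 is 6 degrees), then the shift along the tool's x, y, z in units of 30 mm (1.0 is 30 mm), then the opening, from 0 (shut) to 1 (fully open). A call has 1 to 10 rows; each row shifts and turns the commanded pose from where the row before left it, along the tool's axes as they then stand; what a row does not reach is not made up. A row lasts 1/10 s, in which the tool goes at most 50 mm and 8.59 degrees, less where a joint would pass 70% of its speed; a pose out of reach is approached as far as the arm can. A call with a number of a shift or a turn outside -1 to 1 is refused whole. A call with a gripper value outside its range is refused whole. The fingers move at their own pace and stop on an object; the grip force is fixed at half the most. Time passes only in rows, so rows that do not move let the fingers close. It gives the time, the measured TCP pose, the force and the opening at its end, in the units of the state.
- ctrl.get_obs(): the state, without advancing time (a new reading comes with each control period).
- ctrl.camera(name): name is "scene" or "top" or "wrist"; returns (picture, depth): 400x640x3 uint8, blue, green, red; 400x640 float32, m along the optical axis (not along the pixel's ray), 0 where there is no reading.
- ctrl.get_calibration(name): a dict with "intrinsics" (3x3 intrinsics, pixels), "R" (3x3) and "t" (3): a world point X has camera coordinates R X + t. Camera axes: x right, y down, z forward; pixel columns grow to the right and rows downward; lengths in m; the calibration is good to about 2 mm. A picture is of the moment at which its call begins: read the wrist's pose just before it. get_calibration takes no time and is no camera call; for the wrist camera it gives the pose at the moment of the call.
- ctrl.hand_in(): hands the job in, once; it reports no verdict.
Trained networks look in the newest picture that a camera, given by its name, has taken for a name from the list of things; names that differ only in an ending like _2 or _b are one class to them, and where a whole thing is asked for, a point or a joint stands for the part that bears it (a point fixed in the world has none). Each returns a list of dicts, best first, with "p" (0 to 1); they miss things now and then, are a little off and sometimes report something else, mostly with a low value. They report only what shows in the picture. A call takes as long as a camera call. They do not tell look-alikes from the thing itself.
- ctrl.boxes_of(thing, camera): "point" ([x, y, z] in m, in the coordinates of the camera as it stood for that picture, good to about 4 mm: the middle of the surface that is visible of it).
- ctrl.silhouettes(thing, camera): "pixels" (400x640 bool, what is visible of it).
The state is a dict: "time_s": time; "q": joint angles; "dq": joint speeds; "joint_efforts": joint torques, N m; "eef_pos": TCP position; "eef_rot": TCP orientation; "wrist_force": force on the tool from outside, world axes, zero at the start; "torque": the same for the moment, N m; "opening": opening from 0.0 (shut) to 1.0 (fully open).
Only numpy, scipy, OpenCV 4.12 (cv2) and the standard library are available. Lean on these libraries where they do the work, as an engineer would, in place of code of your own. Each camera call takes 0.05 s, during which the arm holds its last target.

### The job

The cells are due for a change: open the battery hatch (orange dot, not the one with the blue dot) by pressing its dot down once with a fingertip until the latch lets go, then back off upwards so that it pops up by itself. Once it is up, stay clear of it for a good two seconds to make sure that it stays open. Leave the blue-dot fuse hatch shut, do not push the open hatch back down, and do not pick up or shift the loose parts around.

Things in the scene. Friction and masses are not known exactly. Their poses are not given: they have to be found in the camera images.
- battery_unit: white box 140 x 100 x 50 mm high, fixed to the bench; origin: centre of its underside; its -x end faces roughly the robot. Its open top is covered by a grey hatch 103 x 87 x 11 mm, whose top stands 8 mm above the rim, 58 mm above the bench. Hinge along y at x = +43, z = 52 mm; free edge at x = -63 mm, towards the robot. Orange 26 mm dot near the free edge; black battery symbol behind it.
- battery_press (a point): centre of the orange dot, on the top face of the battery hatch: 85 mm from the hinge and 22 mm from the free edge (moves with the hatch). With the hatch shut its z axis points up.
- battery_hatch (a joint): hatch angle, rad: 0 shut and latched, negative pressed in, positive open. Pressing the dot takes 3 to 4 N; the latch lets go 3 to 4 mm down (-0.035 to -0.045) and it bottoms at 5 mm (-0.06); a shorter press leaves it latched. As the finger goes up the damped spring hatch follows and swings to about 0.7 in 2 s, free edge up to 125 mm above the bench. Pressed fully down again it latches shut.
- fuse_unit: second box of the same size, shape and working, but with a blue dot and a fuse symbol on its hatch; must stay shut. Origin at the centre of its underside. The two boxes may stand in either place.
- fuse_hatch (a joint): fuse hatch angle, rad: 0 = shut and latched, negative = pressed in, positive = open
- plug_gauge: loose steel plug gauge lying on the bench, 14 x 96 x 14 mm, bystander; origin under its centre
- flange_part: loose steel flange, 42 mm across, 16 mm high, bystander; origin under its centre
- tape_roll: loose roll of yellow tape lying flat, 68 mm across, 18 mm high, bystander; origin under its centre
- oil_bottle: loose cream oil bottle with red spout, 38 mm across, 112 mm high, standing, bystander; origin under its centre
Mind the look-alikes: they are no part of the job. Leave any purple look-alike of the fuse_unit alone.

How it is judged:
On the way, in this order (a step that is already met when the one before it is completed fails the run):
1. the battery hatch is pressed in with the fingers (value of joint battery_hatch below -0.025 rad and contact force between the fingers and battery_unit above 1 N), for 0.02 s.
2. the battery hatch has popped open and stays open, untouched, for about two seconds (value of joint battery_hatch above 0.5 rad and contact force between each of the arm, the fingers and battery_unit below 0.1 N), for 1.8 s.
At the end, for the whole second after the job is handed in: the battery hatch stands open by more than 0.5 rad and at rest, the fuse hatch is shut (within -0.02 to 0.05 rad) (value of joint battery_hatch above 0.5 rad and velocity of joint battery_hatch below 0.1 rad/s and value of joint fuse_hatch between -0.02 and 0.05 rad); the robot touches nothing.
It fails at once if the fuse hatch is pressed in or opened (value of joint fuse_hatch below -0.025 rad or value of joint fuse_hatch above 0.08 rad).
It fails at once if the open battery hatch is pushed back down (value of joint battery_hatch above 0.15 rad and velocity of joint battery_hatch below -0.08 rad/s).
It fails at once if a loose part is lifted or shifted by more than 15 mm (distance of any of plug_gauge, flange_part, tape_roll, oil_bottle from where it was at the start of the episode above 0.015 m).
It also fails if it takes over 32 s, if anything falls off the work surface, if the arm or the gripper's body presses on something with over 40 N, if the wrist force passes 120 N, or if a joint passes its speed limit or range.

## Working session

There is one attempt and no reset: what is moved stays moved. The work goes in short steps, Python scripts to look and compute and a tool call to move; the robot and the scene stay as the last step left them, time stands still between calls to the robot, and variables do not carry over. Pictures are saved under pics/ and viewed, and the job is handed in when it is done.

Besides the shell and the picture viewer there is one more tool, called after "Request:" as name([rows], argument=value, ...), one row to a line, values as JSON. step_arm: Moves the arm, as the interface text tells. Its arguments: {"type":"object","properties":{"commands":{"type":"array"}},"required":["commands"]}

```bash
mkdir -p pics
cat > h.py <<'E'
from bench import ctrl
import numpy as np, cv2
def world(cam,p):
    c=ctrl.get_calibration(cam); return np.array(c["R"]).T@(np.array(p)-np.array(c["t"]))
def pix(cam,u,v,d):
    K=np.array(ctrl.get_calibration(cam)["intrinsics"]); return world(cam,d*np.linalg.solve(K,[u,v,1]))
E
python3 - <<'E'
from h import *
o=ctrl.get_obs(); print(o['time_s'],o['eef_pos'],o['eef_rot'],o['opening'])
for c in("top","scene"):
    im,d=ctrl.camera(c); cv2.imwrite(f"pics/{c}0.png",im); np.save(f"pics/{c}0.npy",d)
    for n in("battery_unit","fuse_unit","battery_press"):
        for r in ctrl.boxes_of(n,c): print(c,n,round(r['p'],2),world(c,r['point']).round(4))
E
```

```text
0.0 [ 0.14212195 -0.55659272  0.23040271] [ 0.55884952 -0.55792044  0.43422368 -0.43343026] 1.0022738831797295
top battery_unit 0.74 [ 0.4932 -0.1636  0.0582]
top battery_unit 0.66 [0.5294 0.2231 0.0575]
top fuse_unit 0.85 [ 0.4914 -0.1652  0.0599]
top fuse_unit 0.73 [ 0.765  -0.2691  0.0589]
top battery_press 0.55 [0.5165 0.2277 0.0626]
scene battery_unit 0.64 [0.5328 0.2385 0.0568]
scene fuse_unit 0.73 [ 0.7704 -0.2577  0.0568]
scene fuse_unit 0.56 [ 0.5001 -0.1481  0.052 ]
scene battery_press 0.9 [0.5164 0.2269 0.06  ]
```

View pics/top0.png

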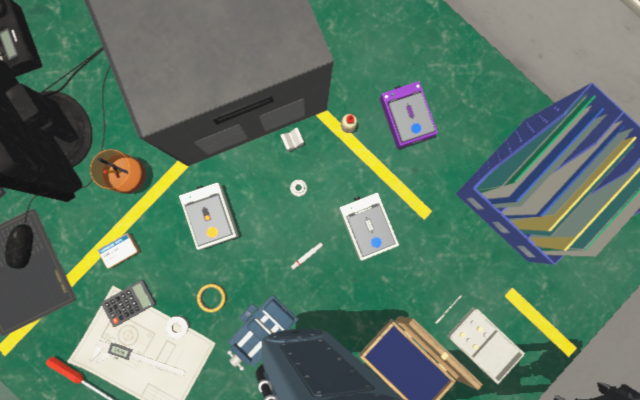

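View pics/scene0.png

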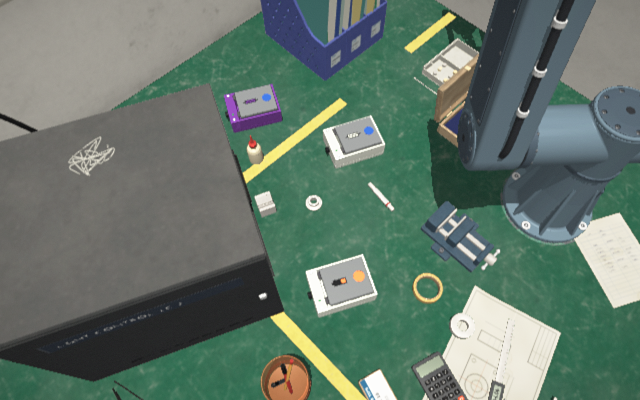

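The top view shows three hatch boxes:
- White box with an orange dot at (212,232).
- White box with a blue dot at (376,242), which is the fuse unit.
- Purple box with a blue dot at (416,128), a look-alike.

The orange-dot box is the target. In the scene view its dot is at (359,276). Next I'll check an enlarged crop and measure.

Run:
```python
from h import *
for c,(x,y) in {"top":(212,220),"scene":(345,283)}.items():
    im=cv2.imread(f"pics/{c}0.png"); d=np.load(f"pics/{c}0.npy")
    hsv=cv2.cvtColor(im,cv2.COLOR_BGR2HSV)
    m=cv2.inRange(hsv,(8,120,150),(25,255,255)); mm=np.zeros_like(m); mm[y-30:y+30,x-35:x+35]=m[y-30:y+30,x-35:x+35]
    n,l,s,ce=cv2.connectedComponentsWithStats(mm); i=1+np.argmax(s[1:,4]); u,v=ce[i]
    print(c,s[i],ce[i],pix(c,u,v,np.median(d[l==i])).round(4))
    crop=im[y-45:y+45,x-60:x+60]; cv2.imwrite(f"pics/crop_{c}.png",cv2.resize(crop,None,fx=5,fy=5,interpolation=2))
a=cv2.imread("pics/crop_top.png");b=cv2.imread("pics/crop_scene.png");cv2.imwrite("pics/crop.png",cv2.resize(np.vstack([a,b]),(400,600)))
# height map along the path
c="top";d=np.load("pics/top0.npy");C=ctrl.get_calibration(c);K=np.array(C["intrinsics"])
v,u=np.mgrid[:400,:640];P=np.stack([u*d,v*d,d],-1).reshape(-1,3)@np.linalg.inv(K).T
W=(P-np.array(C["t"]))@np.array(C["R"]);W=W[d.ravel()>0]
r=np.hypot(W[:,0],W[:,1]);a=np.degrees(np.arctan2(W[:,1],W[:,0]))
for lo in range(-90,60,10):
    print(lo,[round(float(W[(a>=lo)&(a<lo+10)&(r>=q)&(r<q+.1),2].max(initial=-1)),3) for q in (.2,.3,.4,.5,.6,.7,.8)])
from scipy.spatial.transform import Rotation as R
o=ctrl.get_obs();q=o['eef_rot'];print(R.from_quat([q[1],q[2],q[3],q[0]]).as_matrix().round(3))
```

```text
top [207 227  10  10  77] [211.61038961 231.75324675] [0.4879 0.2179 0.0594]
scene [353 271  11  11  95] [358.41052632 275.68421053] [0.4901 0.2174 0.0589]
-90 [-1.0, 0.009, 0.011, 0.009, 0.006, -1.0, -0.026]
-80 [0.04, 0.16, 0.16, 0.406, 0.353, 0.01, 0.009]
-70 [0.041, 0.161, 0.159, 0.039, 0.01, 0.009, 0.009]
-60 [0.042, 0.164, 0.037, 0.037, 0.313, 0.316, 0.316]
-50 [0.04, 0.161, 0.01, 0.009, 0.313, 0.318, 0.321]
-40 [0.041, 0.039, 0.011, 0.009, 0.309, 0.315, 0.32]
-30 [0.011, 0.731, 0.066, 0.066, 0.01, 0.066, 0.065]
-20 [0.728, 0.736, 0.065, 0.067, 0.052, 0.068, 0.066]
-10 [0.725, 0.01, 0.021, 0.035, 0.021, 0.379, 0.38]
0 [0.693, 0.058, 0.018, 0.02, 0.04, 0.38, 0.381]
10 [0.553, 0.064, 0.009, 0.063, 0.065, 0.381, 0.38]
20 [0.066, 0.062, 0.008, 0.066, 0.067, 0.38, 0.38]
30 [0.057, 0.024, 0.028, 0.01, 0.01, 0.362, 0.379]
40 [0.056, 0.024, 0.025, 0.02, 0.032, 0.377, 0.381]
50 [0.009, 0.024, 0.028, 0.023, 0.009, 0.011, 0.046]
[[ 0.247 -0.     0.969]
 [-0.969  0.     0.247]
 [-0.    -1.     0.   ]]
```

View pics/crop.png

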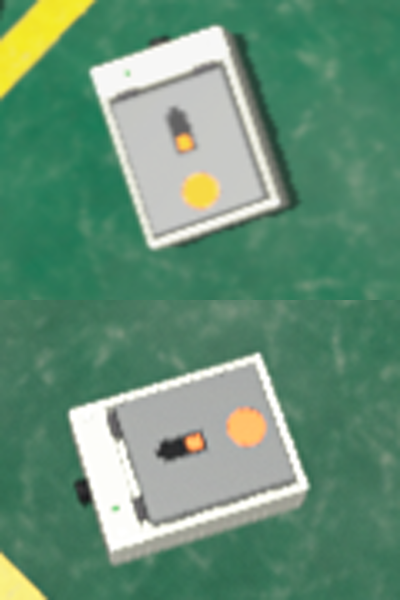

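The crop confirms a white box with an orange dot, a black battery symbol and the hinge on the far side. Colour segmentation puts the dot at (0.489, 0.218, 0.059) from both cameras. I'll approach high with the gripper shut.

Request:
step_arm([
  [0,0,0,-0.47,0,0.8,0],
  [0,0,0,-0.47,0,0.8,0],
  [0,0,0,-0.47,0,0.8,0],
  [0,0,0,-0.47,0,0.8,0],
  [0,0,0,-0.47,0,0.8,0],
  [0,0,0,-0.47,0,0.8,0],
  [0,0,0,-0.47,0,0.8,0],
  [0,0,0,-0.47,0,0.8,0],
])

```text
time_s: 1.2
eef_pos: [0.301, -0.3996, 0.2314]
eef_rot: [-0.558, 0.558, -0.434, 0.434]
wrist_force: [0.4, 0.0, -0.0]
opening: 0.005
```

Request:
step_arm([
  [0,0,0,-0.9,0,0.62,0],
  [0,0,0,-0.9,0,0.62,0],
  [0,0,0,-0.9,0,0.62,0],
  [0,0,0,-0.9,0,0.62,0],
  [0,0,0,-0.9,0,0.62,0],
  [0,0,0,-0.9,0,0.62,0],
  [0,0,0,-0.9,0,0.62,0],
  [0,0,0,-0.9,0,0.62,0],
  [0,0,0,-0.9,0,0.62,0],
  [0,0,0,-0.9,0,0.62,0],
])

```text
time_s: 2.2
eef_pos: [0.4141, -0.0915, 0.2316]
eef_rot: [0.558, -0.558, 0.434, -0.434]
wrist_force: [0.5, -0.6, 0.3]
opening: 0.001
```

Request:
step_arm([
  [0,0,0,-0.9,0,0.62,0],
  [0,0,0,-0.9,0,0.62,0],
  [0,0,0,-0.9,0,0.62,0],
  [0,0,0,-0.9,0,0.4,0],
  [0,0,0,-0.9,0,0.4,0],
  [0,0,0,-0.9,0,0.4,0],
  [0,0,0,-0.9,0,0.4,0],
  [0,0,0,-0.9,0,0.4,0],
  [0,0,0,-0.9,0,0.4,0],
  [0,0,0,-0.9,0,0.4,0],
])

```text
time_s: 3.2
eef_pos: [0.4826, 0.2047, 0.2314]
eef_rot: [0.559, -0.558, 0.434, -0.434]
wrist_force: [-0.0, 0.0, -0.2]
opening: -0.001
```

Request:
step_arm([
  [0,0,0,0,0,0,0],
  [0,0,0,0,0,0,0],
  [0,0,0,0,0,0,0],
])

```text
time_s: 3.5
eef_pos: [0.4823, 0.2027, 0.2312]
eef_rot: [-0.558, 0.558, -0.434, 0.434]
wrist_force: [-0.1, 0.0, -0.1]
opening: -0.001
```

Request:
step_arm([
  [0,0,0,-0.43,0,0.35,0],
  [0,0,0,0,0.9,0,0],
  [0,0,0,0,0.9,0,0],
  [0,0,0,0,0.9,0,0],
  [0,0,0,0,0.9,0,0],
  [0,0,0,0,0.9,0,0],
  [0,0,0,0,0,0,0],
  [0,0,0,0,0,0,0],
])

```text
time_s: 4.3
eef_pos: [0.4896, 0.2177, 0.0966]
eef_rot: [-0.558, 0.558, -0.434, 0.434]
wrist_force: [0.7, -0.1, 0.5]
opening: -0.002
```

Run:
```python
from h import *
o=ctrl.get_obs();print(o['eef_pos'],o['wrist_force'])
a,_=ctrl.camera("scene");b,_=ctrl.camera("wrist")
a=cv2.resize(a[200:340,250:450],None,fx=3,fy=3,interpolation=2)
cv2.imwrite("pics/pre_s.png",a);cv2.imwrite("pics/pre_w.png",b)
```

```text
[0.48956026 0.21767818 0.096617  ] [ 0.72906934 -0.14341945  0.50389508]
```

View pics/pre_s.png

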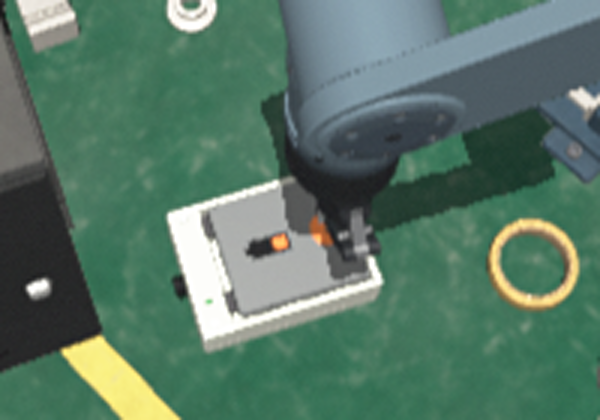

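View pics/pre_w.png

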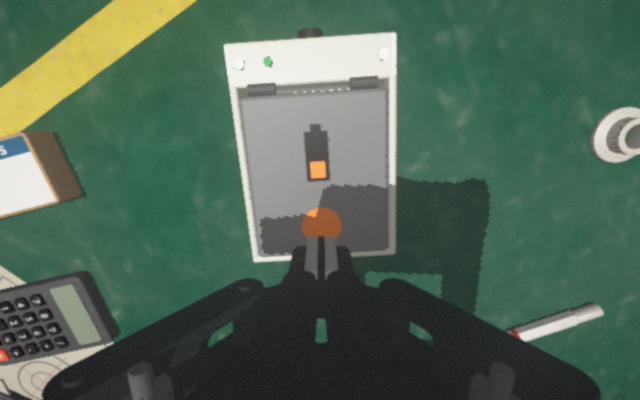

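The scene crop shows the fingertips over the dot at about (340,240). The wrist view shows them centred on the dot at (321,225). I'll go down in small steps.

Request:
step_arm([
  [0,0,0,0,0.6,0,0],
  [0,0,0,0,0.55,0,0],
  [0,0,0,0,0,0,0],
  [0,0,0,0,0,0,0],
])

```text
time_s: 4.8
eef_pos: [0.4903, 0.2186, 0.0631]
eef_rot: [0.559, -0.558, 0.433, -0.434]
wrist_force: [0.5, -0.3, -0.0]
opening: -0.006
```

Request:
step_arm([
  [0,0,0,0,0.1,0,0],
  [0,0,0,0,0.05,0,0],
  [0,0,0,0,0,0,0],
])

```text
time_s: 5.1
eef_pos: [0.4902, 0.2186, 0.0579]
eef_rot: [0.559, -0.558, 0.433, -0.434]
wrist_force: [0.3, -0.3, 0.5]
opening: 0.002
```

Request:
step_arm([
  [0,0,0,0,0.07,0,0],
  [0,0,0,0,0,0,0],
])

```text
time_s: 5.3
eef_pos: [0.4901, 0.2186, 0.0556]
eef_rot: [0.559, -0.558, 0.434, -0.434]
wrist_force: [0.5, 0.4, 3.5]
opening: -0.003
```

Request:
step_arm([
  [0,0,0,0,0.05,0,0],
  [0,0,0,0,0,0,0],
])

```text
time_s: 5.5
eef_pos: [0.49, 0.2186, 0.0539]
eef_rot: [0.559, -0.558, 0.434, -0.434]
wrist_force: [0.7, 0.1, 3.4]
opening: -0.002
```

Request:
step_arm([
  [0,0,0,0,0.03,0,0],
  [0,0,0,0,0,0,0],
])

```text
time_s: 5.7
eef_pos: [0.49, 0.2186, 0.0532]
eef_rot: [0.559, -0.558, 0.434, -0.434]
wrist_force: [-0.6, 0.7, 6.4]
opening: -0.002
```

The force rose to 6.4 N, so the hatch is at its bottom stop, past the latch point. I'll back off upwards now.

Request:
step_arm([
  [0,0,0,0,-0.5,0,0],
  [0,0,0,0,-1,0,0],
  [0,0,0,0,-1,0,0],
  [0,0,0,0,-1,0,0],
  [0,0,0,0,-1,0,0],
  [0,0,0,0,-1,0,0],
  [0,0,0,0,-1,0,0],
  [0,0,0,0,0,-1,0],
  [0,0,0,0,0,-1,0],
  [0,0,0,0,0,-1,0],
])

```text
time_s: 6.7
eef_pos: [0.4007, 0.1959, 0.248]
eef_rot: [-0.558, 0.559, -0.434, 0.434]
wrist_force: [0.4, -0.0, 0.2]
opening: -0.001
```

Request:
step_arm([
  [0,0,0,0,0,0,0],
  [0,0,0,0,0,0,0],
  [0,0,0,0,0,0,0],
  [0,0,0,0,0,0,0],
  [0,0,0,0,0,0,0],
  [0,0,0,0,0,0,0],
  [0,0,0,0,0,0,0],
  [0,0,0,0,0,0,0],
  [0,0,0,0,0,0,0],
  [0,0,0,0,0,0,0],
])

```text
time_s: 7.7
eef_pos: [0.4023, 0.1962, 0.2478]
eef_rot: [0.558, -0.558, 0.434, -0.434]
wrist_force: [-0.9, -1.1, 0.2]
opening: 0.002
```

Run:
```python
from h import *
a,_=ctrl.camera("scene");b,_=ctrl.camera("wrist")
cv2.imwrite("pics/post.png",np.vstack([cv2.resize(a,(480,300)),cv2.resize(b,(480,300))]))
```

```text
(no output)
```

View pics/post.png

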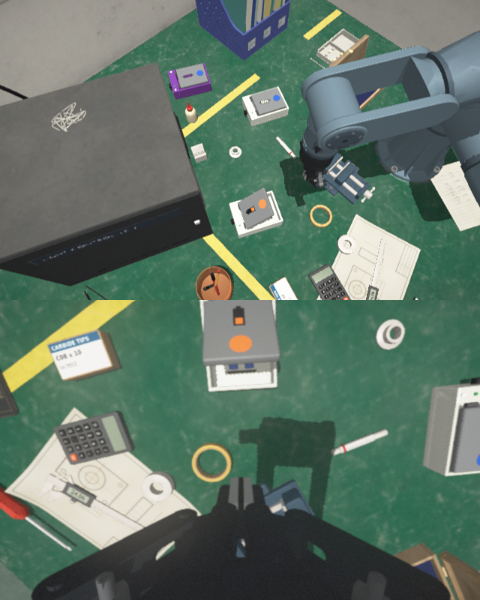

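The hatch has popped open: the cells show under it in the wrist view at (240,365), and in the scene view it is up at (258,208). The fuse hatch is shut. I'll wait clear of it, then check its angle.

Request:
step_arm([
  [0,0,0,0,0,0,0],
  [0,0,0,0,0,0,0],
  [0,0,0,0,0,0,0],
  [0,0,0,0,0,0,0],
  [0,0,0,0,0,0,0],
  [0,0,0,0,0,0,0],
  [0,0,0,0,0,0,0],
  [0,0,0,0,0,0,0],
  [0,0,0,0,0,0,0],
  [0,0,0,0,0,0,0],
])

```text
time_s: 8.8
eef_pos: [0.4023, 0.1962, 0.2478]
eef_rot: [0.558, -0.558, 0.434, -0.434]
wrist_force: [-0.1, -0.3, 0.5]
opening: -0.002
```

Request:
step_arm([
  [0,0,0,0,0,0,0],
  [0,0,0,0,0,0,0],
  [0,0,0,0,0,0,0],
  [0,0,0,0,0,0,0],
  [0,0,0,0,0,0,0],
  [0,0,0,0,0,0,0],
  [0,0,0,0,0,0,0],
  [0,0,0,0,0,0,0],
  [0,0,0,0,0,0,0],
  [0,0,0,0,0,0,0],
])

```text
time_s: 9.8
eef_pos: [0.4023, 0.1962, 0.2478]
eef_rot: [0.558, -0.558, 0.434, -0.434]
wrist_force: [0.2, -0.4, -0.0]
opening: -0.001
```

Request:
step_arm([
  [0,0,0,0,0,0,0],
  [0,0,0,0,0,0,0],
  [0,0,0,0,0,0,0],
  [0,0,0,0,0,0,0],
  [0,0,0,0,0,0,0],
  [0,0,0,0,0,0,0],
  [0,0,0,0,0,0,0],
  [0,0,0,0,0,0,0],
  [0,0,0,0,0,0,0],
  [0,0,0,0,0,0,0],
])

```text
time_s: 10.8
eef_pos: [0.4023, 0.1962, 0.2478]
eef_rot: [0.558, -0.558, 0.434, -0.434]
wrist_force: [-0.3, -0.2, -0.2]
opening: 0.001
```

```bash
cat > chk.py <<'E'
from h import *
c="scene"
im,d=ctrl.camera(c); hsv=cv2.cvtColor(im,cv2.COLOR_BGR2HSV)
m=cv2.inRange(hsv,(8,120,150),(25,255,255)); mm=np.zeros_like(m); mm[240:310,310:395]=m[240:310,310:395]
n,l,s,ce=cv2.connectedComponentsWithStats(mm); i=1+np.argmax(s[1:,4])
P=pix(c,*ce[i],np.median(d[l==i])); print(ctrl.get_obs()['time_s'],s[i],P.round(4),"angle~",np.arcsin((P[2]-.0585)/.085))
mb=cv2.inRange(hsv,(100,120,120),(125,255,255)); q=np.zeros_like(mb);q[115:150,350:390]=mb[115:150,350:390]
v,u=np.nonzero(q);print("blue",pix(c,u.mean(),v.mean(),np.median(d[q>0])).round(4))
cv2.imwrite("pics/final.png",im)
E
python3 chk.py
```

```text
10.85 [345 266  10  12  94] [0.5129 0.2249 0.1122] angle~ 0.6840922768834108
blue [ 0.4563 -0.1806  0.0588]
```

View pics/final.png

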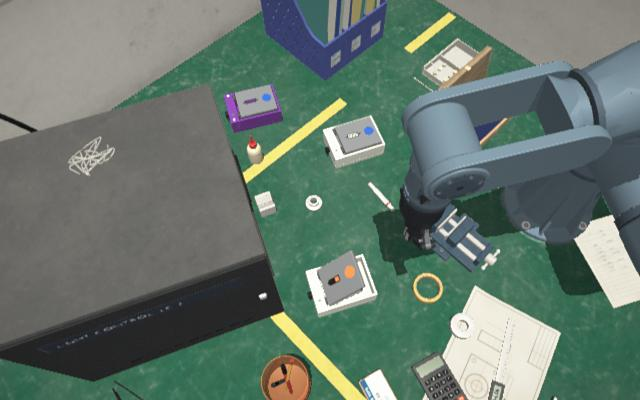

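The hatch stands at about 0.68 rad, with its dot at (350,272). The blue dot at (368,130) is at its shut height and the loose parts are where they were. I'll wait one more second and re-check before handing in.

Request:
step_arm([
  [0,0,0,0,0,0,0],
  [0,0,0,0,0,0,0],
  [0,0,0,0,0,0,0],
  [0,0,0,0,0,0,0],
  [0,0,0,0,0,0,0],
  [0,0,0,0,0,0,0],
  [0,0,0,0,0,0,0],
  [0,0,0,0,0,0,0],
  [0,0,0,0,0,0,0],
  [0,0,0,0,0,0,0],
])

```text
time_s: 11.85
eef_pos: [0.4023, 0.1962, 0.2478]
eef_rot: [0.558, -0.558, 0.434, -0.434]
wrist_force: [0.6, -0.9, 0.1]
opening: 0.003
```

```bash
python3 chk.py && python3 -c "
from bench import ctrl; print(ctrl.hand_in())"
```

```text
11.9 [345 266  10  12  94] [0.5129 0.2252 0.1132] angle~ 0.6988276281189962
blue [ 0.4563 -0.1805  0.0589]
the job is handed in; nothing more can be done
None
```

The battery hatch is open and the job is handed in; the hand-in gives no verdict. I pressed the orange dot once with the shut fingertips, about 5 mm down to the stop. The force was about 3.5 N, rising to 6.4 N at the bottom. I then backed straight up and stayed clear for about 5 s.

- **Battery hatch:** the camera put it at about 0.68 rad, then about 0.70 rad a second later, so it stays open and at rest.
- **Fuse hatch:** its blue dot is still at 59 mm above the bench, the shut height.
- **Loose parts:** they look unmoved in the picture, though I did not measure their positions.
- **Robot:** it touches nothing, and the wrist force stayed near zero (about 1 N).

No check failed. The detection networks disagreed with each other about which box was which. Their point for the orange dot was also about 28 mm off, so I went by dot colour and symbol, on which both cameras agreed to about 2 mm.

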